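# Bare the spindle mark and show it to the camera in the mirror

## Robot

A 7-joint arm with a two-finger parallel gripper is mounted at the origin on the work surface. World frame = base frame: x ahead of the robot, y to its left, z up, the work surface at z = 0. Lengths are in m, angles in rad, forces in N, time in s.
With the tool pointing down it reaches from about 0.425 to 0.8 m from the base axis. Payload 8.3 kg.
Tool frame: the origin (TCP) lies at the very end of the fingers, on their centre line; the grasp point (between the pads) lies 19 mm behind it (env.grip_point_offset is the x of the grasp point in the tool frame, in m); x points along the fingers, y is the direction in which the jaws open and shut, and the axes are right-handed (so a half turn about x gives the same grasp; the last joint's range is limited). The gripper opens to 85 mm and grips with 20 to 120 N. Pads are 22 mm wide; open, the fingers measure 114 mm over their backs; the gripper's body (76 mm by 85 mm) begins 54 mm behind the grasp point. The pads swing forward as they close: fully open they stand 13 mm farther back than shut.
Start: joints at [1.241, 0.383, 0.016, 1.37, -0.006, 1.388, -0.046], TCP at [0.165, -0.603, 0.231] pointing down, gripper open.
Joint ranges: [-2.95, 2.95], [-0.25, 2.06], [-1.52, 1.56], [0.18, 2.33], [-1.44, 4.58], [0.02, 2.06], [-3.01, 3.01]. Speed limits (rad/s): [2.39, 2.39, 3.01, 3.01, 3.14, 3.14, 3.14].

## Interface

Orientations are given as a unit quaternion [x, y, z, w].
In Python, from rig import env, viewer gives the robot as it stands.
- The arm moves only by the tool jog_arm, never from a script. Its argument "moves" is a list that holds one entry, the list of rows, each a list of 7 numbers: the shift along the tool's x, y, z in cm, then the turn, a rotation vector about the tool's x, y, z in degrees, then the finger opening in cm, from 0 to 8.54. In form: [[[tx, ty, tz, rx, ry, rz, claw], ...]]. A call has 1 to 20 rows; each row shifts and turns the pose as measured when the row begins, along the tool's axes as they then stand; what a row does not reach is not made up. A row lasts 1/10 s, in which the tool goes at most 50 mm and 8.59 degrees, less where a joint would pass 70% of its speed; a pose out of reach is approached as far as the arm can. A call is refused whole if a number of a shift passes 5 or a number of a turn 8.59, either way. A call with a gripper value outside its range is refused whole. The fingers move at their own pace and stop on an object; "newtons" is the grip in N (left out, the last holds). Time passes only in rows, so rows that do not move let the fingers close. It gives the time, the measured TCP pose, the force and the opening at its end, in the units of the state.
- env.get_obs(): the state, without advancing time (a new reading comes with each control period).
- viewer.grab_frame(name): name is "scene" or "top"; returns a dict with "img" (420x560x3 uint8, red, green, blue), "range_z" (420x560 float32, m along the optical axis (not along the pixel's ray), 0 where there is no reading), "camera_matrix" (3x3 intrinsics, pixels), "distortion" ([k1, k2, p1, p2, k3] as OpenCV has them; the pictures are not rectified), "world_from_camera" (4x4, takes a point from camera to world coordinates). Camera axes: x right, y up, looking along -z (the intrinsics and any distortion apply to the point x, -y, -z); pixel columns grow to the right and rows downward; lengths in m; the calibration is good to about 2 mm. A picture is of the moment at which its call begins.
- env.hand_in(): hands the job in, once; it reports no verdict.
The state is a dict: "clock": time; "qpos": joint angles; "joint_vel": joint speeds; "effort": joint torques, N m; "tool_pos": TCP position; "tool_rot": TCP orientation; "force": force on the tool from outside, world axes, zero at the start; "wrist_torque": the same for the moment, N m; "finger_gap": opening from 0.0 (shut) to 1.0 (fully open).
Only numpy, scipy, OpenCV 4.12 (cv2) and the standard library are available. Lean on these libraries where they do the work, as an engineer would, in place of code of your own. Each camera call takes 0.05 s, during which the arm holds its last target.

## Task

Slide the wound coil up off the upright spindle, which bares the dark mark band it hides, and lower it flat into the shallow steel tray without dropping it. Then turn the sprung inspection mirror by the grip tab on its top until the camera on the mirror's stand sees the bared band in the middle of the mirror, and finish while still holding the mirror steady at that angle, because it swings back when let go. Leave the bottles, vials and other loose things where they are.

Things in the scene. Friction and masses are not known exactly. Their poses are not given: they have to be found in the camera images.
- coil: Copper-wound bobbin with black plastic flanges, a ring 50 mm outside, 24 mm hole, 36 mm high, 80 to 160 g. Origin: centre of its underside; z is its axis. It starts on the spindle's shoulder.
- spindle: Fixed spindle fixture: blue round foot 86 mm across and 20 mm high, steel shoulder 34 mm across from 20 to 60 mm above the bench, steel spindle 18 mm across from 60 to 112 mm. Origin: centre of the foot's underside, z up along the spindle. It stands to one side of the mirror stand (left or right), the tray on the other.
- mark (a point): Centre of the dark 10 mm high mark band all round the spindle, 78 mm above the bench; the coil on the shoulder (60 to 96 mm) hides it.
- tray: Fixed shallow open steel tray 150 x 150 mm, 18 mm high, walls and floor 4 mm thick. Origin: centre of its underside. The coil has to stand on its floor.
- mirror: Upright black framed flat mirror, 70 mm wide, reaching from 50 to 116 mm above the bench, 8 mm thick, on a fixed stand (foot 80 mm across). It turns about the upright axis through its middle, which is this origin (at bench height); x is the direction that the reflecting face looks in, y runs along the mirror's width, z is up. A light spring (0.10 N m per rad) keeps it at rest facing the camera, and it turns up to 1.3 rad either way from there; it springs back when let go.
- mirror_tab (a point): Centre of the grip tab on top of the mirror, on the turning axis, 140 mm above the bench: black block 12 mm thick (along the mirror's x), 40 mm long (along its y), 122 to 158 mm above the bench, free on all sides.
- camera (a point): Lens axis point of the small grey box camera fixed to the mirror's stand, 155 mm from the mirror's axis, 83 mm above the bench. It looks level and straight at the mirror's axis. The camera is 52 mm wide, reaches 133 to 201 mm from the mirror's axis and 105 mm above the bench. It sees the mark in the middle of the mirror when the mirror's face looks along the line that halves the angle, at the mirror's axis, between the camera and the mark.
- sight (a point): Not a visible thing: the camera's line of sight after the mirror. Origin on the mirror's axis, 83 mm above the bench; x points level along the reflected line of sight, so it turns twice as far as the mirror does, away from the camera. It should pass through the mark.
- bottle1: Bystander: white plastic jar with blue cap, 42 mm across, 75 mm high. Origin: centre of its underside.
- bottle2: Bystander: white plastic jar with blue cap, 48 mm across, 85 mm high. Origin: centre of its underside.
- bottle3: Bystander: white plastic jar with blue cap, 42 mm across, 75 mm high. Origin: centre of its underside.
- vial1: Bystander: small glass vial with white cap, 24 mm across, 45 mm high. Origin: centre of its underside.
- vial2: Bystander: small glass vial with white cap, 24 mm across, 45 mm high. Origin: centre of its underside.
- beaker: Bystander: open glass beaker, 56 mm across, 70 mm high. Origin: centre of its underside.
- driver: Bystander: screwdriver lying on the bench. Origin: near the middle of its length.
- collar: Bystander: small steel ring, 22 mm across, 10 mm high, lying in a corner of the tray (about 74 mm from the tray's centre). Origin: centre of its underside.
Things that resemble listed ones, but are neither listed nor needed, are in the scene too. Of the things that look like the coil, the smallest one is meant.

How it is judged:
By the outcome, as a careful person would: the job done as asked, in the order asked, and still so for the second after the job is handed in, while the arm keeps its last pose, push and grip.
It also fails if it takes over 54 s, if anything falls off the work surface, if the arm or the gripper's body presses on something with over 40 N, if the wrist force passes 120 N, or if a joint passes its speed limit or range.

## Working session

There is one attempt and no reset: what is moved stays moved. The work goes in short steps, Python scripts to look and compute and a tool call to move; the robot and the scene stay as the last step left them, time stands still between calls to the robot, and variables do not carry over. Pictures are saved under pics/ and viewed, and the job is handed in when it is done.

Besides the shell and the picture viewer there is one more tool, called after ">>>" by a JSON object that holds its "method" and its "body". jog_arm: Moves the arm, as the interface text tells. Its arguments: {"type":"object","properties":{"moves":{"type":"array"},"newtons":{"type":"number"}},"required":["moves"]}

```bash
ls; mkdir -p pics
cat > h.py <<'E'
import numpy as np, cv2
from rig import env, viewer
def grab(n):
    f=viewer.grab_frame(n); np.savez('last_'+n+'.npz',**f); return f
def load(n): return dict(np.load('last_'+n+'.npz'))
def ray(f,u,v):
    p=cv2.undistortPoints(np.array([[[u,v]]],float),f['camera_matrix'],f['distortion'])[0,0]
    d=np.array([p[0],-p[1],-1.]); T=f['world_from_camera']; return T[:3,3],T[:3,:3]@d
def onz(f,u,v,z):
    o,d=ray(f,u,v); return o+d*(z-o[2])/d[2]
def dep(f,u,v):
    o,d=ray(f,u,v); return o+d*f['range_z'][int(v),int(u)]
def cloud(f):
    H,W=f['range_z'].shape; uu,vv=np.meshgrid(np.arange(W),np.arange(H))
    p=cv2.undistortPoints(np.stack([uu,vv],-1).reshape(-1,1,2).astype(float),f['camera_matrix'],f['distortion'])[:,0]
    d=np.c_[p[:,0],-p[:,1],-np.ones(len(p))]*f['range_z'].reshape(-1,1)
    T=f['world_from_camera']; return (d@T[:3,:3].T+T[:3,3]).reshape(H,W,3)
def save(name,img,s=1.4):
    cv2.imwrite('pics/'+name,cv2.resize(img[:,:,::-1],None,fx=s,fy=s,interpolation=cv2.INTER_CUBIC))
E
python3 - <<'E'
from h import *
for n in('scene','top'):
    f=grab(n); save(n+'0.png',f['img']); print(f['world_from_camera'].round(3),f['camera_matrix'].round(1),f['distortion'])
print(env.get_obs(), env.grip_point_offset)
E
```

```text
pics
[[ 0.727 -0.426  0.539  1.039]
 [ 0.686  0.43  -0.587 -0.57 ]
 [ 0.018  0.796  0.605  0.706]
 [ 0.     0.     0.     1.   ]] [[399.8   0.  277.4]
 [  0.  399.8 211.4]
 [  0.    0.    1. ]] [-0.06552855  0.          0.          0.          0.        ]
[[-0.005  0.993 -0.117  0.395]
 [-1.    -0.003  0.017  0.025]
 [ 0.016  0.117  0.993  1.142]
 [ 0.     0.     0.     1.   ]] [[458.3   0.  285.3]
 [  0.  458.3 214. ]
 [  0.    0.    1. ]] [-0.12418337  0.          0.          0.          0.        ]
{'clock': 0.1, 'qpos': array([ 1.24111747,  0.38415307,  0.01635296,  1.37106978, -0.00631636,
        1.38819908, -0.04650768]), 'joint_vel': array([-0.00095565, -0.00217967,  0.00118266, -0.00383661,  0.00080185,
       -0.00010097,  0.00123023]), 'effort': array([ 2.17111723e-03, -6.29136300e+01,  8.46785903e-01, -3.72757959e+01,
        1.66412926e-02,  1.04830848e-02, -9.25870751e-06]), 'tool_pos': array([ 0.1646978 , -0.60242863,  0.23036993]), 'tool_rot': array([-0.70073725, -0.09469074,  0.70090616, -0.09344265]), 'force': array([ 0.33272347,  0.12936763, -0.96174931]), 'wrist_torque': array([-0.01591668, -0.038163  , -0.05742881]), 'finger_gap': 0.998524125816557} -0.0187
```

View pics/scene0.png

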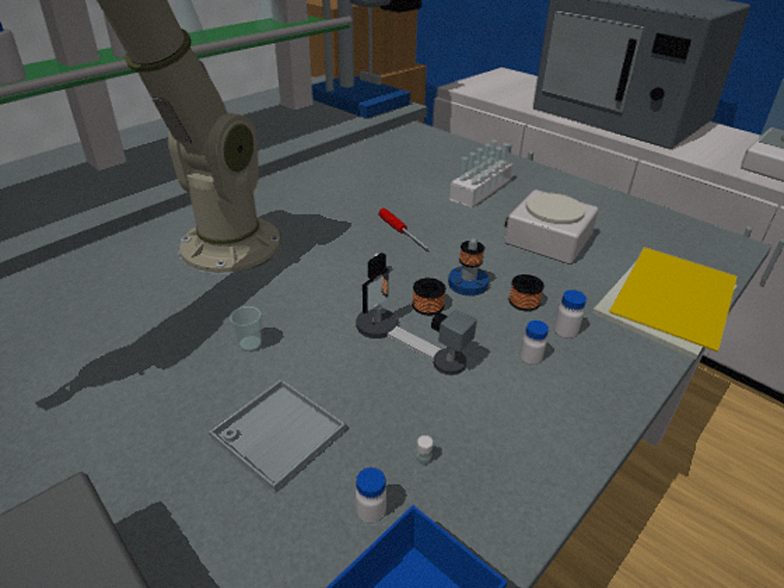

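View pics/top0.png

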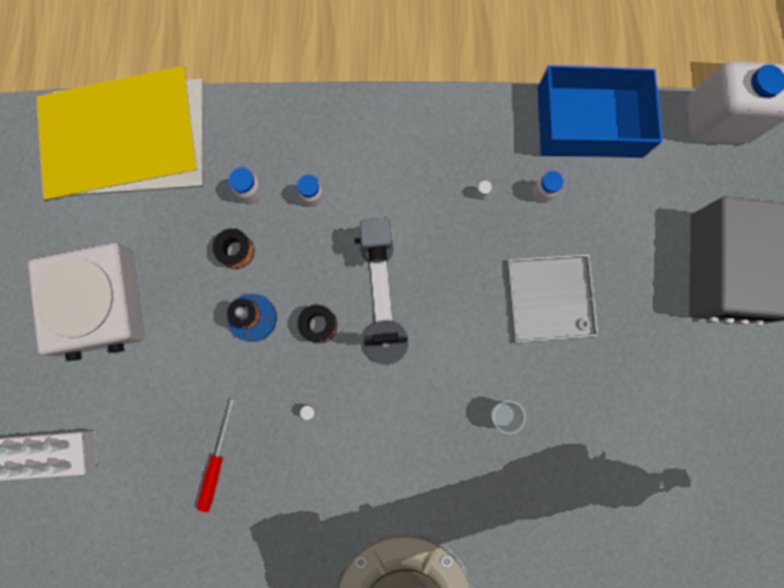

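Coil-like things in top0: (243,313) on the blue-footed spindle, and (233,247) and (317,323) on the bench. The one on the spindle fits, because it is the smallest and sits on the shoulder. I'll confirm this in a crop and measure.

Run:
```python
from h import *
t=load('top'); s=load('scene')
a=cv2.resize(s['img'][150:290,240:420],(800,622))[:600]; b=cv2.resize(t['img'][150:270,140:300],(800,600))
cv2.imwrite('pics/crop1.png',cv2.resize(np.hstack([a,b]),(800,300),interpolation=cv2.INTER_AREA)[:,:,::-1])
cv2.imwrite('pics/crop2.png',a[:,:,::-1]);cv2.imwrite('pics/crop3.png',b[:,:,::-1])
P=cloud(t); Q=cloud(s)
def circ(m):
    p=P[m][:,:2]; A=np.c_[2*p,np.ones(len(p))]
    c,_,_,_=np.linalg.lstsq(A,(p**2).sum(1),rcond=None); return c[:2]
def region(C,x,y,r,z0,z1): return (np.hypot(C[...,0]-x,C[...,1]-y)<r)&(C[...,2]>z0)&(C[...,2]<z1)
for nm,(u,v) in dict(coil=(243,313),d1=(233,247),d2=(317,323),spindlefoot=(260,325),mir=(385,338),cam=(376,228),tray=(552,298),b1=(241,180),b2=(308,186),b3=(552,182),v1=(485,187),v2=(307,412),beak=(508,417)).items():
    print(nm,dep(t,u/1.4,v/1.4).round(3))
for nm,(u,v) in dict(coil=(472,250),d1=(527,285),d2=(429,289),tab=(377,265),cam=(460,330)).items():
    print('S',nm,dep(s,u/1.4,v/1.4).round(3))
```

```text
coil [0.495 0.261 0.111]
d1 [0.626 0.307 0.001]
d2 [ 0.488  0.153 -0.002]
spindlefoot [0.483 0.251 0.022]
mir [0.452 0.031 0.157]
cam [0.636 0.045 0.104]
tray [ 0.531 -0.27   0.005]
b1 [0.727 0.277 0.084]
b2 [0.718 0.163 0.072]
b3 [ 0.725 -0.259  0.076]
v1 [ 0.724 -0.147  0.045]
v2 [0.333 0.164 0.042]
beak [ 0.32  -0.185  0.006]
S coil [0.508 0.257 0.094]
S d1 [0.616 0.313 0.032]
S d2 [0.48  0.16  0.031]
S tab [0.463 0.024 0.147]
S cam [0.652 0.028 0.106]
```

View pics/crop2.png

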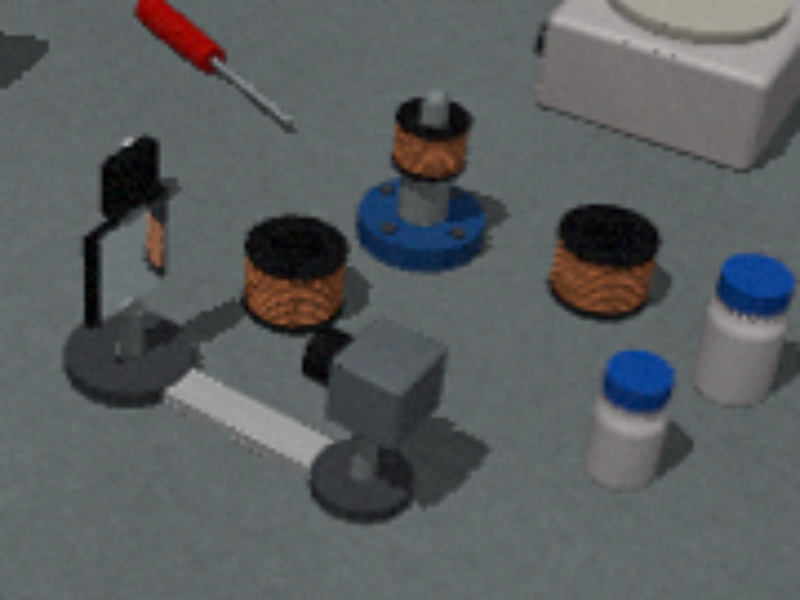

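View pics/crop3.png

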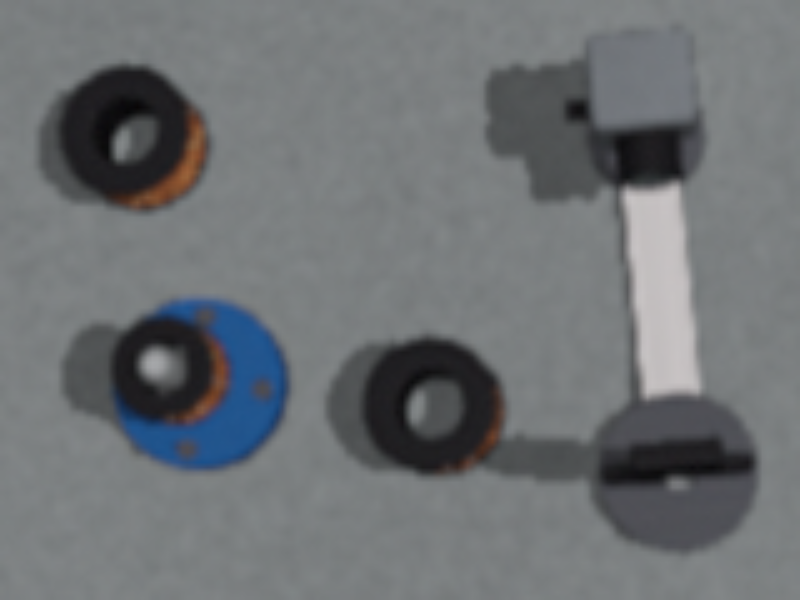

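The crops confirm it. The coil on the spindle (crop3 (163,368)) is clearly smaller than those at (125,135) and (433,405). Next I'll measure precisely.

```bash
cat > m.py <<'E'
from h import *
from scipy.optimize import least_squares
t=load('top'); s=load('scene')
def comp(mask,u,v):
    n,l,_,c=cv2.connectedComponentsWithStats(mask.astype(np.uint8))
    k=l[int(v),int(u)]
    return l==k if k else None
def contour(m):
    c,_=cv2.findContours(m.astype(np.uint8),cv2.RETR_EXTERNAL,cv2.CHAIN_APPROX_NONE); c=max(c,key=cv2.contourArea); return c[:,0]
def hullz(f,m,z):
    return np.array([onz(f,u,v,z)[:2] for u,v in contour(m)])
def fitc(p):
    r=least_squares(lambda q:np.hypot(p[:,0]-q[0],p[:,1]-q[1])-q[2],[*p.mean(0),.03],loss='soft_l1',f_scale=.001); return r.x
for n,f,C in(('top',t,cloud(t)),('scene',s,cloud(s))):
    hsv=cv2.cvtColor(f['img'],cv2.COLOR_RGB2HSV)
    near=lambda x,y,r:np.hypot(C[...,0]-x,C[...,1]-y)<r
    def rep(nm,m,z0,z1):
        m=m&(C[...,2]>z0)&(C[...,2]<z1); 
        if m.sum()<8: print(n,nm,'few');return None
        p=C[m]; print(n,nm,m.sum(),'mean',p.mean(0).round(4),'mid',((np.percentile(p,2,0)+np.percentile(p,98,0))/2).round(4),'ext',np.ptp(p,axis=0).round(3)); return p
    blue=(hsv[...,0]>95)&(hsv[...,0]<125)&(hsv[...,1]>140)
    rep('foot',blue&near(.49,.25,.09),.012,.028)
    rep('coiltop',near(.49,.255,.06),.090,.1)
    rep('sptop',near(.49,.255,.06),.105,.125)
    p=rep('tabtop',near(.46,.03,.06),.152,.165)
    if p is not None and len(p)>8:
        q=p[:,:2]-p[:,:2].mean(0); w,V=np.linalg.eigh(q.T@q); print('  tab long dir',V[:,1], 'rect',cv2.minAreaRect((p[:,:2]*1000).astype(np.float32)))
    rep('mirfoot',near(.455,.03,.06),.006,.03)
    p=rep('camtop',near(.63,.04,.07),.100,.112)
    if p is not None: print('  rect',cv2.minAreaRect((p[:,:2]*1000).astype(np.float32)))
    p=rep('trayrim',near(.53,-.27,.13),.0145,.025)
    if p is not None: print('  rect',cv2.minAreaRect((p[:,:2]*1000).astype(np.float32)))
    for nm,x,y,z,r in(('b1',.727,.277,.084,.04),('b2',.718,.163,.074,.04),('b3',.725,-.259,.074,.04),('v1',.724,-.147,.045,.03),('v2',.333,.164,.045,.03),('d1',.616,.313,.045,.05),('d2',.48,.155,.045,.05),('beaker',.32,-.185,.07,.05)):
        rep(nm,near(x,y,r),z-.008,z+.012)
E
python3 m.py
```

```text
top foot 442 mean [0.4918 0.2563 0.0201] mid [0.4971 0.2652 0.0198] ext [0.082 0.083 0.013]
top coiltop 258 mean [0.4977 0.2671 0.0962] mid [0.4973 0.2675 0.0959] ext [0.047 0.047 0.009]
top sptop 43 mean [0.4978 0.2661 0.1111] mid [0.4977 0.2663 0.1102] ext [0.014 0.018 0.01 ]
top tabtop 109 mean [0.4526 0.0303 0.1574] mid [0.4525 0.0305 0.1572] ext [0.013 0.039 0.011]
  tab long dir [-0.08976998  0.99596252] rect ((452.63055419921875, 30.372947692871094), (12.118531227111816, 39.64372634887695), 5.922319412231445)
top mirfoot 688 mean [0.4596 0.0308 0.0134] mid [0.4648 0.0302 0.013 ] ext [0.099 0.094 0.014]
top camtop 428 mean [0.6282 0.0467 0.1046] mid [0.6267 0.0466 0.1047] ext [0.066 0.051 0.011]
  rect ((620.1348876953125, 45.92699432373047), (65.8949203491211, 49.764286041259766), 5.356605529785156)
top trayrim 366 mean [ 0.5272 -0.2763  0.0177] mid [ 0.531  -0.2679  0.0183] ext [0.156 0.16  0.008]
  rect ((530.99658203125, -266.9808044433594), (149.06161499023438, 152.1107635498047), 3.932603359222412)
top b1 254 mean [0.7274 0.2776 0.0849] mid [0.7282 0.2775 0.0834] ext [0.0
[... 1681 characters left out ...]
), 4.055174350738525)
scene b1 170 mean [0.7338 0.273  0.0836] mid [0.7334 0.2754 0.082 ] ext [0.045 0.046 0.011]
scene b2 160 mean [0.7246 0.1584 0.0736] mid [0.7238 0.1602 0.072 ] ext [0.037 0.04  0.01 ]
scene b3 337 mean [ 0.7332 -0.2644  0.0744] mid [ 0.7323 -0.2637  0.0723] ext [0.038 0.038 0.013]
scene v1 111 mean [ 0.7295 -0.1483  0.0443] mid [ 0.7287 -0.1469  0.0427] ext [0.024 0.023 0.012]
scene v2 few
scene d1 261 mean [0.6244 0.2956 0.0458] mid [0.6238 0.2984 0.0437] ext [0.062 0.065 0.014]
scene d2 273 mean [0.4906 0.1451 0.0457] mid [0.4894 0.1467 0.0435] ext [0.066 0.066 0.013]
scene beaker 128 mean [ 0.3282 -0.1745  0.0667] mid [ 0.3268 -0.1755  0.0666] ext [0.056 0.054 0.01 ]
```

```bash
cat >> h.py <<'E'
from scipy.spatial.transform import Rotation as R
def st():
    o=env.get_obs(); M=R.from_quat(o['tool_rot']).as_matrix()
    print('t',round(o['clock'],2),'tcp',np.round(o['tool_pos'],4),'gap',round(o['finger_gap'],3),'F',np.round(o['force'],2),'yawY',round(np.degrees(np.arctan2(M[1,1],M[0,1])),2),'x.z',M[2,0].round(4),'q',np.round(o['qpos'],3))
    return o,M
def to(target=None,yaw=None):
    """tool-frame total shift cm (and rotvec deg) to world target, x down, tool y at world yaw"""
    o,M=st()
    if yaw is not None:
        y=np.array([np.cos(np.radians(yaw)),np.sin(np.radians(yaw)),0]); x=np.array([0,0,-1.])
        D=np.c_[x,y,np.cross(x,y)]; print('rotvec deg',np.degrees(R.from_matrix(M.T@D).as_rotvec()).round(2))
    if target is not None: print('tool shift cm',(M.T@(np.array(target)-o['tool_pos'])*100).round(2))
E
python3 - <<'E'
from h import *
o,M=st(); print(M.round(3))
to([.499,.2665,.20],0)
E
```

```text
t 0.1 tcp [ 0.1647 -0.6024  0.2304] gap 0.999 F [ 0.33  0.13 -0.96] yawY -74.71 x.z -1.0 q [ 1.241  0.384  0.016  1.371 -0.006  1.388 -0.047]
[[-0.     0.264 -0.965]
 [ 0.002 -0.965 -0.264]
 [-1.    -0.002  0.   ]]
t 0.1 tcp [ 0.1647 -0.6024  0.2304] gap 0.999 F [ 0.33  0.13 -0.96] yawY -74.71 x.z -1.0 q [ 1.241  0.384  0.016  1.371 -0.006  1.388 -0.047]
rotvec deg [-7.471e+01 -7.000e-02  9.000e-02]
tool shift cm [  3.17 -75.   -55.16]
```

>>> {"method": "jog_arm", "body": {"moves": [[[0, 0, -5, -4.6, 0, 0, 8.5], [0, 0, -5, -4.6, 0, 0, 8.5], [0, 0, -5, -4.6, 0, 0, 8.5], [0, 0, -5, -4.6, 0, 0, 8.5], [0, 0, -5, -4.6, 0, 0, 8.5], [0, 0, -5, -4.6, 0, 0, 8.5], [0, 0, -5, -4.6, 0, 0, 8.5], [0, 0, -5, -4.6, 0, 0, 8.5], [0, 0, -5, -4.6, 0, 0, 8.5], [0, 0, -5, -4.6, 0, 0, 8.5], [0, 0, -5, -4.6, 0, 0, 8.5], [0, 0, -5, -4.6, 0, 0, 8.5], [0, 0, -5, -4.6, 0, 0, 8.5], [0, 0, -5, -4.6, 0, 0, 8.5], [0, 0, -5, -4.6, 0, 0, 8.5], [0, 0, -5, -4.6, 0, 0, 8.5]]]}}

```text
clock: 1.7
tool_pos: [0.6341, -0.0349, 0.2183]
tool_rot: [0.495, 0.509, -0.5, 0.496]
force: [0.4, 0.2, -0.2]
finger_gap: 0.994
```

Run:
```python
from h import *
to([.499,.266,.20],28)
```

```text
t 1.7 tcp [ 0.6341 -0.0349  0.2183] gap 0.994 F [ 0.4   0.21 -0.2 ] yawY 0.53 x.z -0.9998 q [ 0.338  0.47  -0.482  1.321  0.204  1.418 -0.124]
rotvec deg [-27.47  -0.7    0.9 ]
tool shift cm [  2.31 -13.19 -30.2 ]
```

>>> {"method": "jog_arm", "body": {"moves": [[[0.2, -0.7, -4, -3.4, 0, 0, 8.5], [0.2, -0.7, -4, -3.4, 0, 0, 8.5], [0.2, -0.7, -4, -3.4, 0, 0, 8.5], [0.2, -0.7, -4, -3.4, 0, 0, 8.5], [0.2, -0.7, -4, -3.4, 0, 0, 8.5], [0.2, -0.7, -4, -3.4, 0, 0, 8.5], [0.2, -0.7, -4, -3.4, 0, 0, 8.5], [0.2, -0.7, -4, -3.4, 0, 0, 8.5], [0, 0, 0, 0, 0, 0, 8.5]]]}}

```text
clock: 2.6
tool_pos: [0.4965, 0.2822, 0.2028]
tool_rot: [0.353, 0.622, -0.356, 0.602]
force: [-0.4, 0.9, 0.4]
finger_gap: 0.995
```

Run:
```python
from h import *
to([.499,.266,.20],28)
for n in('scene','top'):
    f=grab(n); save(n+'1.png',f['img'])
```

```text
t 2.6 tcp [0.4965 0.2822 0.2028] gap 0.995 F [-0.36  0.91  0.42] yawY 29.87 x.z -0.9996 q [-0.011  0.38  -0.712  1.525  0.225  1.343 -0.221]
rotvec deg [ 1.86 -1.29  1.02]
tool shift cm [ 0.26 -0.59  1.53]
```

View pics/scene1.png

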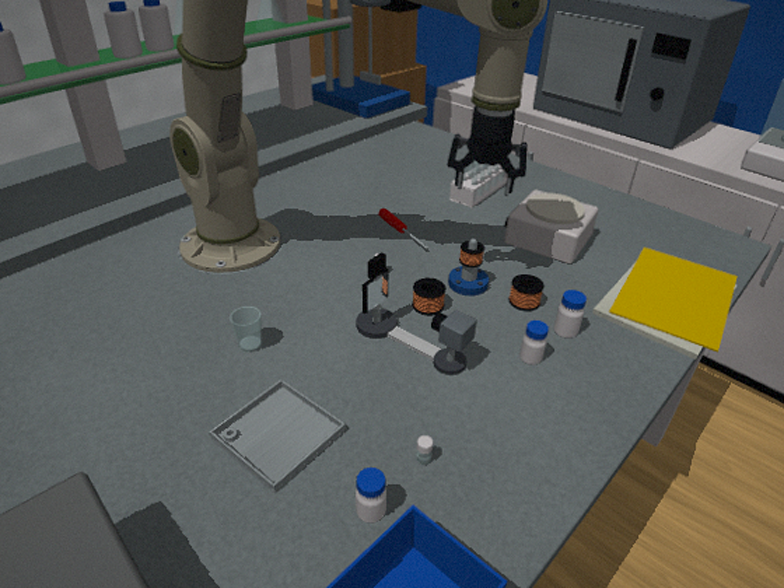

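View pics/top1.png

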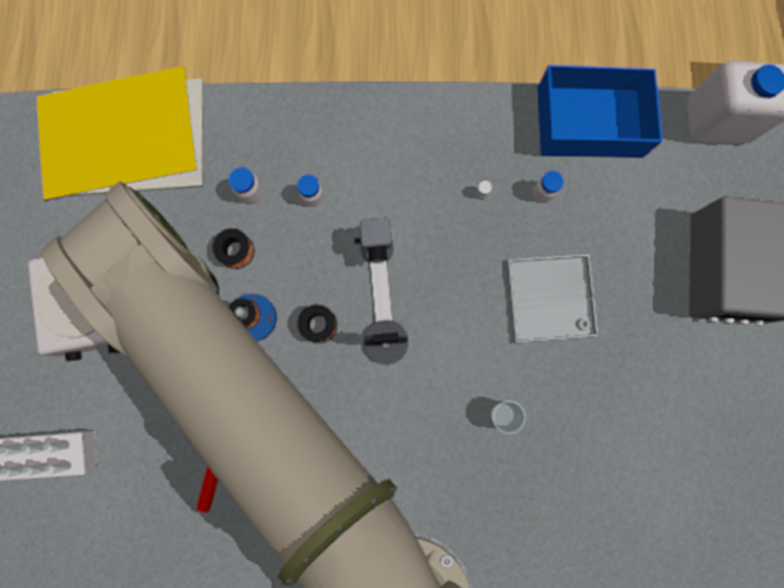

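Run:
```python
from h import *
s=load('scene'); C=cloud(s); o,M=st(); tcp=o['tool_pos']
img=s['img'].astype(int)
m=(np.linalg.norm(C[...,:2]-tcp[:2],axis=-1)<.09)&(C[...,2]>.19)&(C[...,2]<.28)
p=(C[m]-tcp)@M
for a,b in((-.09,0),(0,.09)):
    q=p[(p[:,1]>a)&(p[:,1]<b)&(p[:,0]>-.045)]
    print(len(q),'max/min',q.max(0).round(3),q.min(0).round(3),'z mid',q[:,2].mean().round(4))
cv2.imwrite('pics/tip1.png',cv2.resize(s['img'][80:160,300:400],(750,600),interpolation=cv2.INTER_CUBIC)[:,:,::-1])
```

```text
t 2.7 tcp [0.5005 0.2769 0.2024] gap 0.998 F [-0.1  -0.55 -0.13] yawY 29.33 x.z -0.9997 q [-0.007  0.381 -0.706  1.523  0.227  1.343 -0.22 ]
53 max/min [-0.015 -0.041  0.009] [-0.045 -0.055 -0.015] z mid 0.0012
51 max/min [-0.015  0.055  0.007] [-0.045  0.042 -0.003] z mid 0.0016
```

View pics/tip1.png

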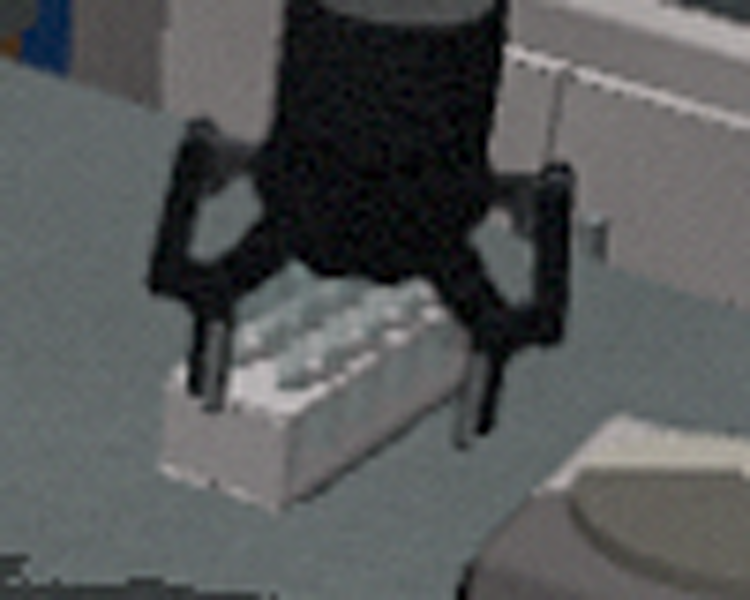

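Run:
```python
from h import *
to([.4995,.266,.15],28)
```

```text
t 2.7 tcp [0.5005 0.2769 0.2024] gap 0.998 F [-0.1  -0.55 -0.13] yawY 29.33 x.z -0.9997 q [-0.007  0.381 -0.706  1.523  0.227  1.343 -0.22 ]
rotvec deg [ 1.32 -1.11  1.02]
tool shift cm [ 5.24 -0.53  1.  ]
```

>>> {"method": "jog_arm", "body": {"moves": [[[1, -0.5, 1, 1.3, -1.1, 1, 8.5], [0, 0, 0, 0, 0, 0, 8.5], [2, 0, 0, 0, 0, 0, 8.5], [2, 0, 0, 0, 0, 0, 8.5], [0, 0, 0, 0, 0, 0, 8.5], [0, 0, 0, 0, 0, 0, 8.5]]]}}

```text
clock: 3.3
tool_pos: [0.5065, 0.2589, 0.152]
tool_rot: [0.368, 0.603, -0.369, 0.604]
force: [-0.2, 0.0, 0.1]
finger_gap: 0.995
```

Run:
```python
from h import *
to([.4995,.266,.064],28)
f=grab('scene'); save('scene2.png',f['img'])
cv2.imwrite('pics/tip2.png',cv2.resize(f['img'][80:220,280:440],(800,700),interpolation=cv2.INTER_CUBIC)[:600,:,::-1])
```

```text
t 3.3 tcp [0.5065 0.2589 0.152 ] gap 0.995 F [-0.22  0.02  0.12] yawY 27.25 x.z -1.0 q [ 0.004  0.395 -0.682  1.617  0.263  1.223 -0.255]
rotvec deg [-0.75  0.1   0.05]
tool shift cm [ 8.8  -0.29 -0.97]
```

View pics/tip2.png

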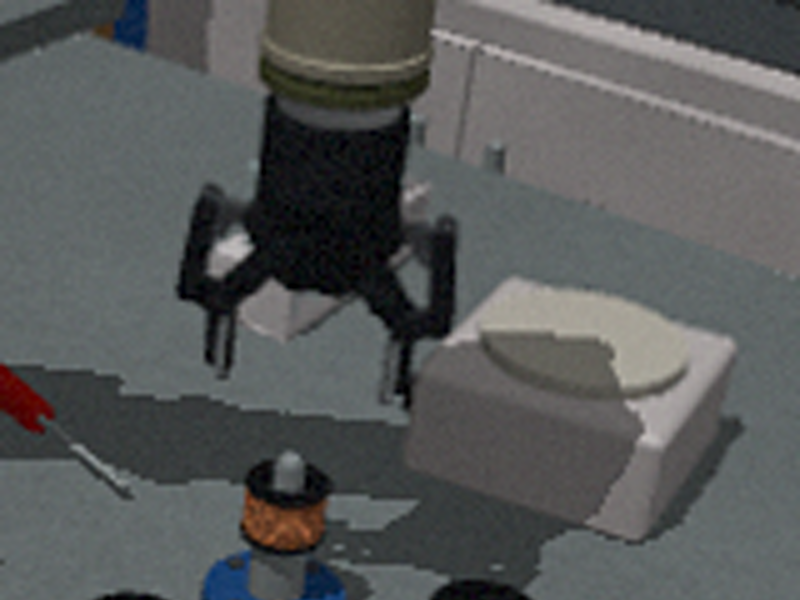

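```bash
cat > fin.py <<'E'
from h import *
s=load('scene'); C=cloud(s); o,M=st(); tcp=o['tool_pos']
g=s['img'].astype(int).sum(-1)
for lo in(-.03,-.024,-.018):
  m=(np.linalg.norm(C[...,:2]-tcp[:2],axis=-1)<.09)&(np.abs(C[...,2]-tcp[2]+lo)<.003)
  p=(C[m]-tcp)@M; uv=np.argwhere(m)
  for sg in(-1,1):
    k=p[:,1]*sg>0; print(lo,sg,k.sum(),'y',p[k][:,1].min().round(4),p[k][:,1].max().round(4),'z',np.sort(p[k][:,2]).round(4)[::3])
E
python3 fin.py
```

```text
t 3.35 tcp [0.5066 0.2587 0.152 ] gap 0.995 F [-0.32 -0.08 -0.33] yawY 27.24 x.z -1.0 q [ 0.004  0.395 -0.682  1.618  0.263  1.223 -0.255]
-0.03 -1 14 y -0.0537 -0.0401 z [-0.0005  0.0042  0.0075  0.0098  0.0124]
-0.03 1 9 y 0.0467 0.0587 z [0.001  0.0064 0.0094]
-0.024 -1 7 y -0.0526 -0.0409 z [-0.0072  0.0069  0.0125]
-0.024 1 11 y 0.045 0.0575 z [0.0037 0.0074 0.0087 0.0118]
-0.018 -1 9 y -0.0525 -0.0402 z [-0.0097  0.0046  0.0095]
-0.018 1 5 y 0.0454 0.051 z [0.0066 0.0109]
```

Run:
```python
from h import *
to([.499,.265,.152],28)
```

```text
t 3.35 tcp [0.5066 0.2587 0.152 ] gap 0.995 F [-0.32 -0.08 -0.33] yawY 27.24 x.z -1.0 q [ 0.004  0.395 -0.682  1.618  0.263  1.223 -0.255]
rotvec deg [-0.76  0.11  0.05]
tool shift cm [-0.   -0.38 -0.91]
```

>>> {"method": "jog_arm", "body": {"moves": [[[0, -0.4, -0.9, -0.7, 0, 0, 8.5], [0, 0, 0, 0, 0, 0, 8.5], [0, 0, 0, 0, 0, 0, 8.5]]]}}

```text
clock: 3.65
tool_pos: [0.4993, 0.266, 0.1544]
tool_rot: [0.365, 0.605, -0.364, 0.607]
force: [0.1, 0.1, 0.2]
finger_gap: 0.997
```

Run:
```python
from h import *
to([.499,.265,.064],28)
```

```text
t 3.65 tcp [0.4993 0.266  0.1544] gap 0.997 F [0.15 0.08 0.16] yawY 27.98 x.z -1.0 q [-0.003  0.386 -0.691  1.625  0.26   1.222 -0.258]
rotvec deg [-0.02  0.09 -0.11]
tool shift cm [ 9.04 -0.1   0.06]
```

>>> {"method": "jog_arm", "body": {"moves": [[[1.5, 0, 0, 0, 0, 0, 8.5], [1.5, 0, 0, 0, 0, 0, 8.5], [1.5, 0, 0, 0, 0, 0, 8.5], [0, 0, 0, 0, 0, 0, 8.5]]]}}

```text
clock: 4.05
tool_pos: [0.4993, 0.266, 0.1056]
tool_rot: [0.365, 0.605, -0.364, 0.607]
force: [0.5, -0.2, 0.1]
finger_gap: 0.994
```

Run:
```python
from h import *
to([.499,.265,.064],28)
f=grab('scene'); save('scene3.png',f['img'])
cv2.imwrite('pics/tip3.png',cv2.resize(f['img'][100:220,280:440],(800,600),interpolation=cv2.INTER_CUBIC)[:,:,::-1])
```

```text
t 4.05 tcp [0.4993 0.266  0.1056] gap 0.994 F [ 0.53 -0.24  0.06] yawY 28.0 x.z -1.0 q [-0.018  0.433 -0.674  1.682  0.297  1.128 -0.286]
rotvec deg [ 0.    0.12 -0.14]
tool shift cm [ 4.16 -0.08  0.07]
```

View pics/tip3.png

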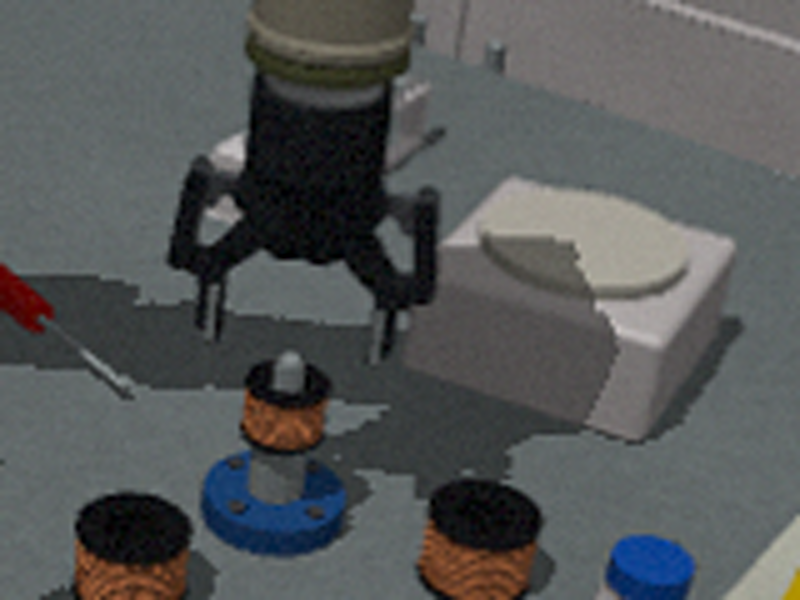

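The fingertips (210,335)/(378,358) straddle the coil's centre (288,382). I'll descend.

>>> {"method": "jog_arm", "body": {"moves": [[[1, 0, 0, 0, 0, 0, 8.5], [1, 0, 0, 0, 0, 0, 8.5], [1, 0, 0, 0, 0, 0, 8.5], [0.9, 0, 0, 0, 0, 0, 8.5], [0, 0, 0, 0, 0, 0, 8.5]]]}}

```text
clock: 4.6
tool_pos: [0.5002, 0.2664, 0.0645]
tool_rot: [0.365, 0.605, -0.363, 0.607]
force: [0.3, -0.2, -0.6]
finger_gap: 0.996
```

Run:
```python
from h import *
to([.499,.265,.064],28)
f=grab('scene')
cv2.imwrite('pics/tip4.png',cv2.resize(f['img'][100:220,280:440],(800,600),interpolation=cv2.INTER_CUBIC)[:,:,::-1])
```

```text
t 4.6 tcp [0.5002 0.2664 0.0645] gap 0.996 F [ 0.32 -0.23 -0.55] yawY 27.99 x.z -1.0 q [-0.035  0.481 -0.655  1.72   0.334  1.05  -0.313]
rotvec deg [-0.01  0.11 -0.24]
tool shift cm [ 0.05 -0.17  0.07]
```

View pics/tip4.png

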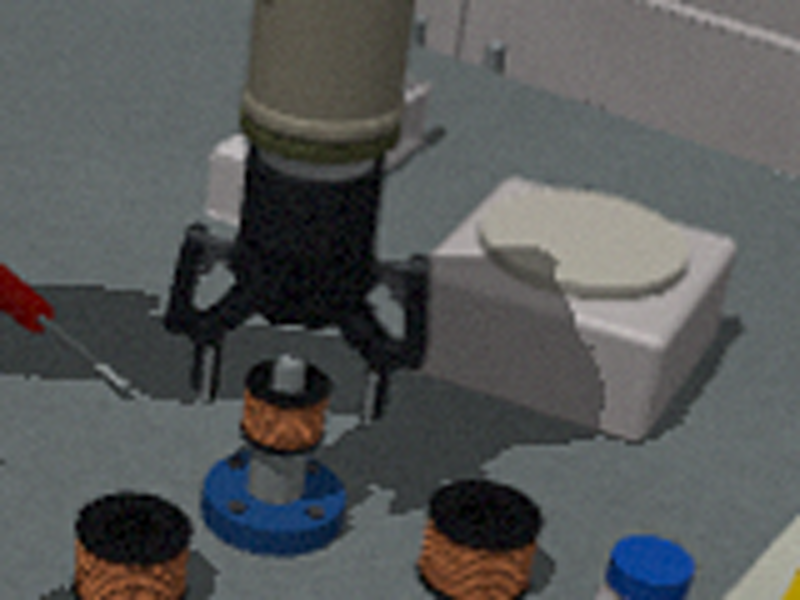

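Well centred between the fingers. I'll close gently.

>>> {"method": "jog_arm", "body": {"moves": [[[0, -0.1, 0, 0, 0, 0, 6], [0, 0, 0, 0, 0, 0, 5.4], [0, 0, 0, 0, 0, 0, 4.6], [0, 0, 0, 0, 0, 0, 4.4], [0, 0, 0, 0, 0, 0, 4.4], [0, 0, 0, 0, 0, 0, 4.4]]], "newtons": 25}}

```text
clock: 5.25
tool_pos: [0.5003, 0.2668, 0.0668]
tool_rot: [0.366, 0.604, -0.362, 0.608]
force: [0.6, 0.1, -0.2]
finger_gap: 0.583
```

Run:
```python
from h import *
o,_=st(); print(o['wrist_torque'])
```

```text
t 5.25 tcp [0.5003 0.2668 0.0668] gap 0.583 F [ 0.6   0.06 -0.18] yawY 28.0 x.z -1.0 q [-0.033  0.476 -0.657  1.72   0.332  1.05  -0.313]
[ 0.00434955 -0.01040926  0.01580399]
```

Gripped at about 49.8 mm with no side load. I'll firm up the grip and lift straight.

>>> {"method": "jog_arm", "body": {"moves": [[[0, 0, 0, 0, 0, 0, 4], [0, 0, 0, 0, 0, 0, 4], [-1, 0, 0, 0, 0, 0, 4], [-1, 0, 0, 0, 0, 0, 4], [-1, 0, 0, 0, 0, 0, 4], [0, 0, 0, 0, 0, 0, 4]]], "newtons": 45}}

```text
clock: 5.85
tool_pos: [0.5002, 0.267, 0.0999]
tool_rot: [0.366, 0.604, -0.362, 0.608]
force: [0.0, 0.3, -1.2]
finger_gap: 0.578
```

Run:
```python
from h import *
to([.4995,.266,.2],28)
```

```text
t 5.85 tcp [0.5002 0.267  0.0999] gap 0.578 F [ 0.03  0.27 -1.21] yawY 28.01 x.z -1.0 q [-0.019  0.438 -0.673  1.69   0.303  1.112 -0.291]
rotvec deg [ 0.01  0.11 -0.46]
tool shift cm [-10.01  -0.02   0.08]
```

>>> {"method": "jog_arm", "body": {"moves": [[[-1.5, 0, 0, 0, 0, 0, 4], [-2, 0, 0, 0, 0, 0, 4], [-2, 0, 0, 0, 0, 0, 4], [-2, 0, 0, 0, 0, 0, 4], [-2, 0, 0, 0, 0, 0, 4], [-2, 0, 0, 0, 0, 0, 4], [-2, 0, 0, 0, 0, -0.4, 4], [0, 0, 0, 0, 0, 0, 4]]]}}

```text
clock: 6.65
tool_pos: [0.4981, 0.2672, 0.2475]
tool_rot: [0.365, 0.605, -0.363, 0.608]
force: [0.7, -0.7, -0.9]
finger_gap: 0.576
```

Run:
```python
from h import *
to([.53,-.269,.22],28)
f=grab('scene'); save('scene5.png',f['img']); g=grab('top')
cv2.imwrite('pics/tip5.png',cv2.resize(f['img'][70:220,270:470],(800,600),interpolation=cv2.INTER_CUBIC)[:,:,::-1])
```

```text
t 6.65 tcp [0.4981 0.2672 0.2475] gap 0.576 F [ 0.74 -0.69 -0.86] yawY 28.1 x.z -1.0 q [ 0.009  0.32  -0.711  1.491  0.212  1.405 -0.221]
rotvec deg [ 0.1   0.1  -0.23]
tool shift cm [  2.75 -22.46  48.8 ]
```

View pics/tip5.png

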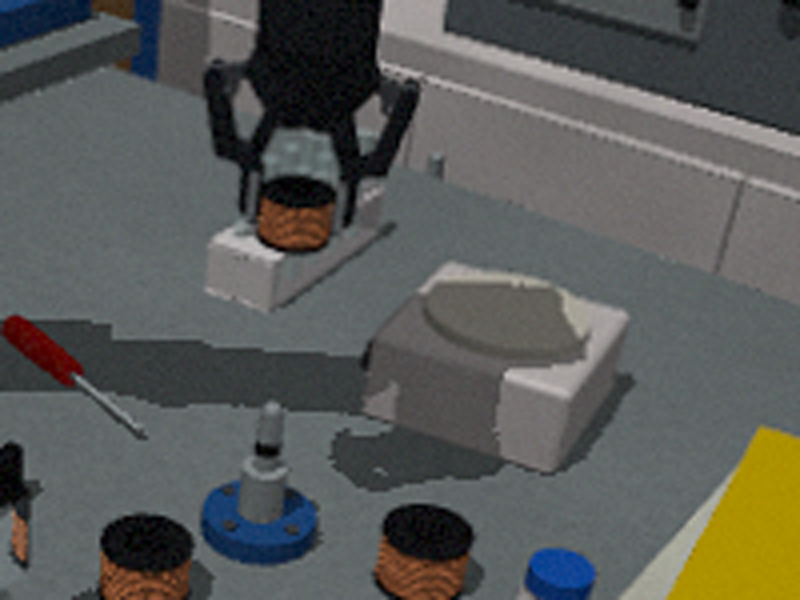

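The coil is held and level at (295,212), and the dark band is bared at (268,445). I'll carry it along an arc to the tray.

>>> {"method": "jog_arm", "body": {"moves": [[[0, 0, 2, 2, 0, 0, 4], [0, 0.2, 4, 4, 0, 0, 4], [0, 0.2, 4, 4, 0, 0, 4], [0, 0.2, 4, 4, 0, 0, 4], [0, 0.2, 4, 4, 0, 0, 4], [0, 0.2, 4, 4, 0, 0, 4], [0, 0.2, 4, 4, 0, 0, 4], [0, 0.2, 4, 4, 0, 0, 4], [0, 0.2, 4, 4, 0, 0, 4], [0, 0.2, 4, 4, 0, 0, 4], [0, 0.2, 4, 4, 0, 0, 4], [0, 0.2, 4, 4, 0, 0, 4], [0, 0.2, 3, 3, 0, 0, 4], [0, 0, 1.5, 1.5, 0, 0, 4], [0, 0, 0, 0, 0, 0, 4]]]}}

```text
clock: 8.25
tool_pos: [0.5412, -0.2534, 0.2248]
tool_rot: [-0.589, -0.382, 0.608, -0.371]
force: [0.6, -0.7, -2.1]
finger_gap: 0.58
```

Run:
```python
from h import *
to([.531,-.269,.22],-26)
```

```text
t 8.25 tcp [ 0.5412 -0.2534  0.2248] gap 0.58 F [ 0.55 -0.7  -2.11] yawY -25.68 x.z -0.9995 q [ 0.609  0.367 -0.312  1.421  0.124  1.4   -0.156]
rotvec deg [0.34 0.88 1.53]
tool shift cm [ 0.51 -0.23  1.84]
```

>>> {"method": "jog_arm", "body": {"moves": [[[0, -0.2, 1.8, 0.3, 0.9, 1.5, 4], [0, 0, 0, 0, 0, 0, 4], [0, 0, 0, 0, 0, 0, 4]]]}}

```text
clock: 8.55
tool_pos: [0.5323, -0.2643, 0.2233]
tool_rot: [0.599, 0.379, -0.598, 0.376]
force: [-0.2, 1.5, -1.2]
finger_gap: 0.574
```

Run:
```python
from h import *
to([.531,-.269,.0108],-26)
f=grab('scene'); save('scene6.png',f['img']); g=grab('top'); save('top6.png',g['img'])
```

```text
t 8.55 tcp [ 0.5323 -0.2643  0.2233] gap 0.574 F [-0.24  1.52 -1.17] yawY -25.55 x.z -1.0 q [ 0.648  0.342 -0.312  1.457  0.101  1.361 -0.114]
rotvec deg [ 0.45 -0.21  0.16]
tool shift cm [21.25  0.15  0.56]
```

View pics/scene6.png

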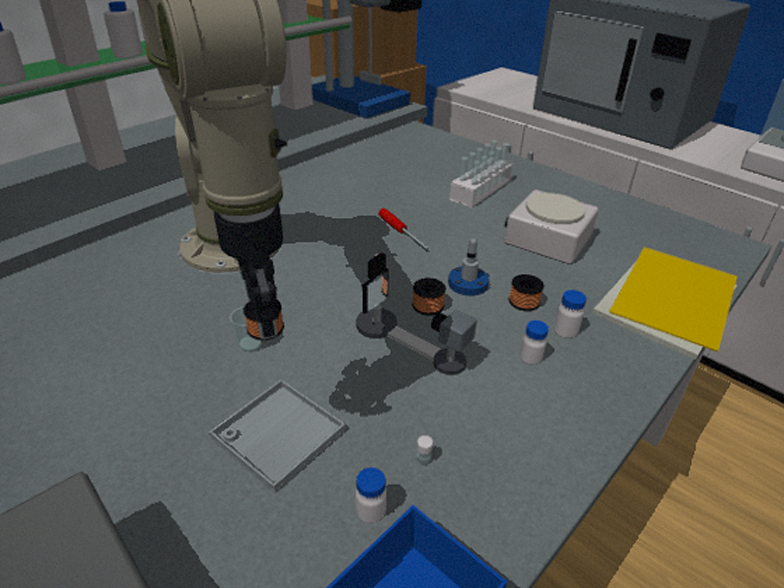

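The coil is held at (264,320) above the tray at (278,433). I'll lower it most of the way.

>>> {"method": "jog_arm", "body": {"moves": [[[1.5, 0.1, 0.5, 0, 0, 0, 4], [2, 0, 0, 0, 0, 0, 4], [2, 0, 0, 0, 0, 0, 4], [2, 0, 0, 0, 0, 0, 4], [2, 0, 0, 0, 0, 0, 4], [2, 0, 0, 0, 0, 0, 4], [2, 0, 0, 0, 0, 0, 4], [2, 0, 0, 0, 0, 0, 4], [1.5, 0, 0, 0, 0, 0, 4], [1, 0, 0, 0, 0, 0, 4], [0, 0, 0, 0, 0, 0, 4], [0, 0, 0, 0, 0, 0, 4]]]}}

```text
clock: 9.85
tool_pos: [0.5313, -0.2596, 0.0253]
tool_rot: [-0.595, -0.386, 0.595, -0.378]
force: [0.4, 0.2, -0.6]
finger_gap: 0.581
```

Run:
```python
from h import *
to([.531,-.269,.0108],-26)
f=grab('scene'); save('scene7.png',f['img'])
cv2.imwrite('pics/tip7.png',cv2.resize(f['img'][210:360,110:310],(800,600),interpolation=cv2.INTER_CUBIC)[:,:,::-1])
```

```text
t 9.85 tcp [ 0.5313 -0.2596  0.0253] gap 0.581 F [ 0.41  0.22 -0.58] yawY -24.58 x.z -0.9999 q [ 0.629  0.519 -0.293  1.678  0.165  0.979 -0.15 ]
rotvec deg [ 1.42 -0.36  0.59]
tool shift cm [1.44 0.38 0.88]
```

View pics/tip7.png

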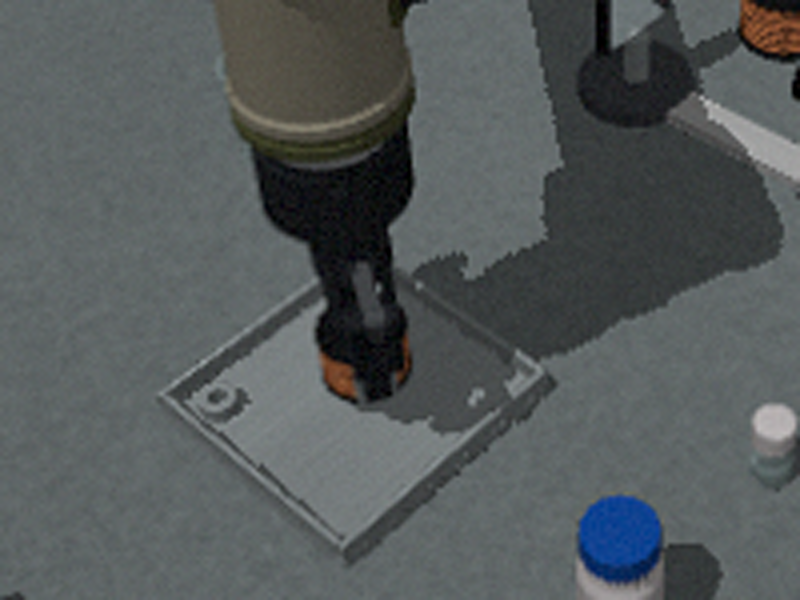

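>>> {"method": "jog_arm", "body": {"moves": [[[0.2, 0.4, 0.9, 1.4, -0.3, 0.5, 4], [0, 0, 0, 0, 0, 0, 4], [0.6, 0, 0, 0, 0, 0, 4], [0, 0, 0, 0, 0, 0, 4], [0, 0, 0, 0, 0, 0, 4]]]}}

```text
clock: 10.4
tool_pos: [0.5329, -0.2718, 0.0196]
tool_rot: [0.601, 0.372, -0.599, 0.375]
force: [0.7, 0.3, -1.0]
finger_gap: 0.573
```

Run:
```python
from h import *
to([.531,-.269,.0108],-26)
```

```text
t 10.4 tcp [ 0.5329 -0.2718  0.0196] gap 0.573 F [ 0.65  0.26 -1.03] yawY -26.17 x.z -1.0 q [ 0.632  0.528 -0.28   1.678  0.172  0.955 -0.167]
rotvec deg [-0.17  0.   -0.27]
tool shift cm [ 0.88 -0.3  -0.17]
```

>>> {"method": "jog_arm", "body": {"moves": [[[0.4, 0, 0, 0, 0, 0, 4], [0.3, 0, 0, 0, 0, 0, 4], [0, 0, 0, 0, 0, 0, 4], [0, 0, 0, 0, 0, 0, 4]]]}}

```text
clock: 10.8
tool_pos: [0.5329, -0.2714, 0.0119]
tool_rot: [0.601, 0.373, -0.599, 0.375]
force: [0.2, 0.3, -1.1]
finger_gap: 0.577
```

>>> {"method": "jog_arm", "body": {"moves": [[[0.2, 0, 0, 0, 0, 0, 4], [0, 0, 0, 0, 0, 0, 4]]]}}

```text
clock: 11.0
tool_pos: [0.5334, -0.2715, 0.0105]
tool_rot: [0.601, 0.372, -0.599, 0.376]
force: [0.4, -0.2, -1.4]
finger_gap: 0.578
```

>>> {"method": "jog_arm", "body": {"moves": [[[0.2, 0, 0, 0, 0, 0, 4], [0, 0, 0, 0, 0, 0, 4]]]}}

```text
clock: 11.2
tool_pos: [0.5338, -0.2716, 0.0108]
tool_rot: [0.601, 0.372, -0.599, 0.376]
force: [-1.0, 0.3, -1.6]
finger_gap: 0.576
```

>>> {"method": "jog_arm", "body": {"moves": [[[0.2, 0, 0, 0, 0, 0, 4], [0, 0, 0, 0, 0, 0, 4]]]}}

```text
clock: 11.4
tool_pos: [0.5344, -0.2719, 0.0106]
tool_rot: [0.601, 0.372, -0.599, 0.377]
force: [-0.4, -0.0, -1.9]
finger_gap: 0.577
```

>>> {"method": "jog_arm", "body": {"moves": [[[0.2, 0, 0, 0, 0, 0, 4], [0, 0, 0, 0, 0, 0, 4]]]}}

```text
clock: 11.6
tool_pos: [0.5349, -0.2721, 0.0106]
tool_rot: [0.602, 0.371, -0.599, 0.377]
force: [0.1, 0.1, -1.1]
finger_gap: 0.578
```

Run:
```python
from h import *
o,M=st(); print(M.round(3))
f=grab('scene'); save('scene8.png',f['img'])
cv2.imwrite('pics/tip8.png',cv2.resize(f['img'][240:330,150:270],(800,600),interpolation=cv2.INTER_CUBIC)[:,:,::-1])
```

```text
t 11.6 tcp [ 0.5349 -0.2721  0.0106] gap 0.578 F [ 0.07  0.1  -1.09] yawY -26.13 x.z -1.0 q [ 0.628  0.54  -0.277  1.682  0.178  0.934 -0.172]
[[ 0.008  0.898 -0.44 ]
 [-0.005 -0.44  -0.898]
 [-1.     0.009  0.001]]
```

View pics/tip8.png

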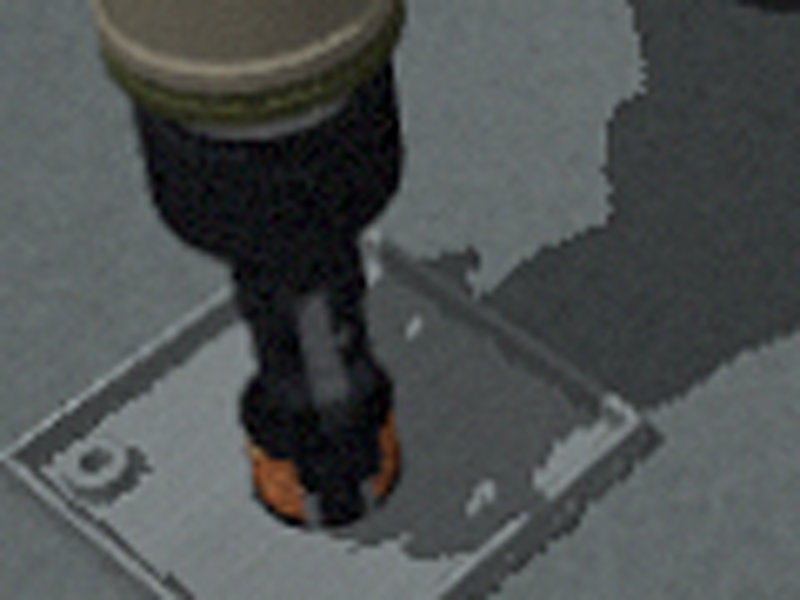

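>>> {"method": "jog_arm", "body": {"moves": [[[0.3, 0, 0, 0, 0, 0, 4]]]}}

```text
clock: 11.75
tool_pos: [0.5352, -0.2722, 0.01]
tool_rot: [0.601, 0.371, -0.599, 0.377]
force: [-21.1, 8.2, 53.1]
finger_gap: 0.576
```

>>> {"method": "jog_arm", "body": {"moves": [[[0.3, 0, 0, 0, 0, 0, 4]]]}}

```text
clock: 11.85
tool_pos: [0.5352, -0.2722, 0.0101]
tool_rot: [0.601, 0.371, -0.599, 0.377]
force: [-16.3, 7.4, 38.8]
finger_gap: 0.574
```

It is firmly on the floor. I'll relax the push and open.

>>> {"method": "jog_arm", "body": {"moves": [[[0, 0, 0, 0, 0, 0, 4], [0, 0, 0, 0, 0, 0, 4]]], "newtons": 20}}

```text
clock: 12.05
tool_pos: [0.5355, -0.2723, 0.0111]
tool_rot: [0.601, 0.37, -0.599, 0.378]
force: [-0.4, 0.1, -1.9]
finger_gap: 0.576
```

>>> {"method": "jog_arm", "body": {"moves": [[[0, 0, 0, 0, 0, 0, 5.1], [0, 0, 0, 0, 0, 0, 5.3], [0, 0, 0, 0, 0, 0, 5.6], [0, 0, 0, 0, 0, 0, 6.2], [0, 0, 0, 0, 0, 0, 6.8], [0, 0, 0, 0, 0, 0, 6.8]]]}}

```text
clock: 12.65
tool_pos: [0.5349, -0.2721, 0.0087]
tool_rot: [0.601, 0.371, -0.599, 0.377]
force: [0.0, -0.9, 0.2]
finger_gap: 0.798
```

Run:
```python
from h import *
st()
f=grab('scene')
cv2.imwrite('pics/tip9.png',cv2.resize(f['img'][240:330,150:270],(800,600),interpolation=cv2.INTER_CUBIC)[:,:,::-1])
```

```text
t 12.65 tcp [ 0.5349 -0.2721  0.0087] gap 0.798 F [ 0.05 -0.87  0.22] yawY -26.14 x.z -1.0 q [ 0.627  0.543 -0.276  1.683  0.18   0.932 -0.174]
```

View pics/tip9.png

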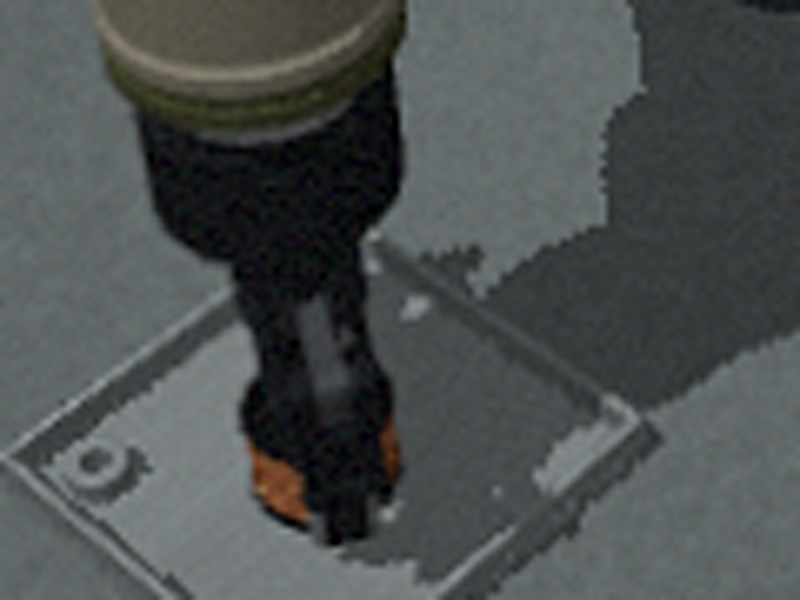

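>>> {"method": "jog_arm", "body": {"moves": [[[-0.5, 0, 0, 0, 0, 0, 6.8], [-1, 0, 0, 0, 0, 0, 6.8], [-1, 0, 0, 0, 0, 0, 6.8], [-1.5, 0, 0, 0, 0, 0, 6.8], [-2, 0, 0, 0, 0, 0, 6.8], [-3, 0, 0, 0, 0, 0, 6.8], [-3, 0, 0, 0, 0, 0, 6.8], [-3, 0, 0, 0, 0, 0, 6.8], [-3, 0, 0, 0, 0, 0, 6.8], [-3, 0, 0, 0, 0, 0, 6.8], [-2, 0, 0, 0, 0, 0, 6.8], [0, 0, 0, 0, 0, 0, 6.8]]]}}

```text
clock: 13.9
tool_pos: [0.5332, -0.2697, 0.2628]
tool_rot: [0.603, 0.368, -0.597, 0.381]
force: [0.0, 0.6, -0.5]
finger_gap: 0.795
```

Run:
```python
from h import *
to([.4545,.0295,.235],5)
for n in('scene','top'):
    f=grab(n); save(n+'10.png',f['img'])
```

```text
t 13.9 tcp [ 0.5332 -0.2697  0.2628] gap 0.795 F [ 0.05  0.6  -0.51] yawY -26.06 x.z -0.9998 q [ 0.648  0.314 -0.307  1.405  0.099  1.417 -0.113]
rotvec deg [-31.06   0.42  -1.08]
tool shift cm [  2.33 -20.27 -23.42]
```

View pics/scene10.png

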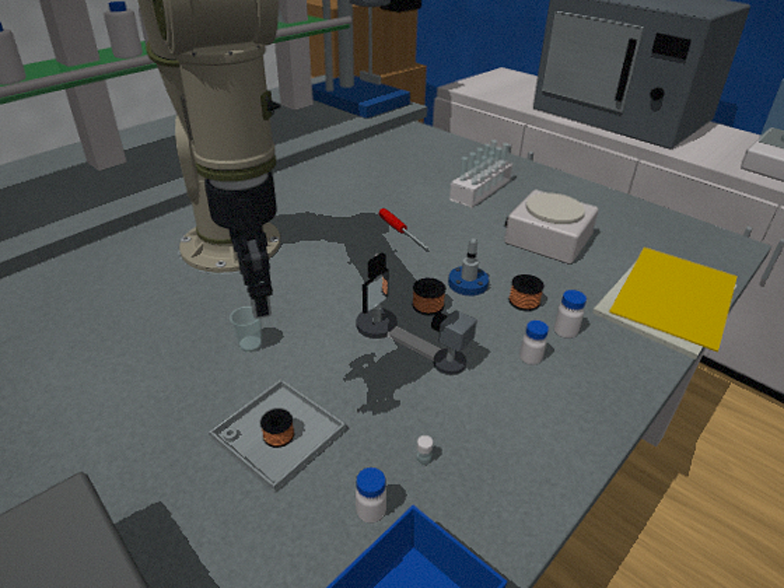

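View pics/top10.png

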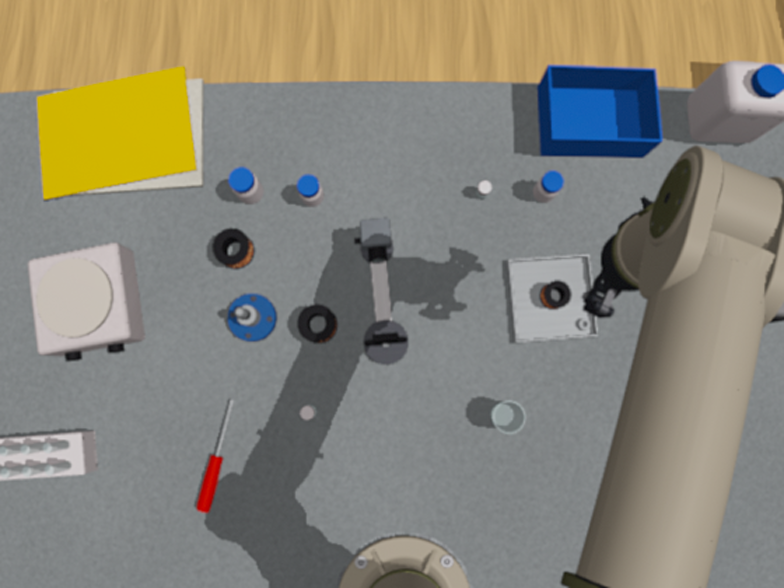

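The coil stands flat in the tray, at scene (278,428) and top (555,295). The gripper released it at a known position, so I'll use that to correct each camera's offset and then refine the mirror and mark.

Run:
```python
from h import *
for n in('top','scene'):
    f=load(n); C=cloud(f); hsv=cv2.cvtColor(f['img'],cv2.COLOR_RGB2HSV)
    near=lambda x,y,r:np.hypot(C[...,0]-x,C[...,1]-y)<r
    def rep(nm,m,z0,z1):
        m=m&(C[...,2]>z0)&(C[...,2]<z1); p=C[m]; print(n,nm,m.sum(),'mid',((p.min(0)+p.max(0))/2).round(4),'pct',((np.percentile(p,3,0)+np.percentile(p,97,0))/2).round(4),'ext',np.ptp(p,axis=0).round(3)); return p
    rep('coiltop(FK .535 -.272)',near(.533,-.27,.035),.034,.05)
    rep('sptop',near(.499,.266,.05),.105,.125)
    rep('shoulder',near(.499,.266,.03),.056,.066)
    blue=(hsv[...,0]>95)&(hsv[...,0]<125)&(hsv[...,1]>120)
    rep('foot',blue&near(.499,.266,.06),.012,.026)
    p=rep('tabtop',near(.455,.03,.04),.152,.165); print(cv2.minAreaRect((p[:,:2]*1000).astype(np.float32)))
    p=rep('camtop',near(.62,.045,.06),.098,.112); print(cv2.minAreaRect((p[:,:2]*1000).astype(np.float32)))
```

```text
top coiltop(FK .535 -.272) 251 mid [ 0.5336 -0.2705  0.04  ] pct [ 0.5336 -0.2704  0.0398] ext [0.049 0.051 0.011]
top sptop 44 mid [0.4969 0.2667 0.1101] pct [0.4973 0.2665 0.1101] ext [0.014 0.016 0.01 ]
top shoulder 79 mid [0.497  0.2679 0.061 ] pct [0.4972 0.2666 0.0604] ext [0.029 0.032 0.009]
top foot 612 mid [0.4971 0.267  0.0191] pct [0.4981 0.2668 0.0199] ext [0.082 0.082 0.013]
top tabtop 109 mid [0.4525 0.0305 0.1573] pct [0.4526 0.0302 0.1571] ext [0.013 0.039 0.01 ]
((452.64031982421875, 30.409019470214844), (12.207423210144043, 39.669525146484375), 6.278891086578369)
top camtop 464 mid [0.619  0.0467 0.1045] pct [0.6212 0.0466 0.1037] ext [0.069 0.051 0.013]
((618.9197387695312, 45.775306701660156), (68.54483795166016, 49.778907775878906), 5.683094501495361)
scene coiltop(FK .535 -.272) 297 mid [ 0.5364 -0.2714  0.039 ] pct [ 0.5369 -0.2719  0.0388] ext [0.05  0.048 0.009]
scene sptop 21 mid [0.5021 0.2652 0.1091] pct [0.502  0.2649 0.109 ] ext [0.015 0.012 0.008]
scene shoulder 55 mid [0.5013 0.2646 0.0609] pct [0.5017 0.2638 0.0603] ext [0.034 0.029 0.01 ]
scene foot 278 mid [0.5029 0.2642 0.0183] pct [0.5034 0.2621 0.0178] ext [0.084 0.084 0.012]
scene tabtop 61 mid [0.4587 0.0291 0.1558] pct [0.4579 0.0288 0.1559] ext [0.016 0.04  0.007]
((457.49853515625, 29.24008560180664), (14.114134788513184, 39.71523666381836), 8.34483528137207)
scene camtop 309 mid [0.6248 0.045  0.1026] pct [0.6304 0.0444 0.1025] ext [0.067 0.052 0.009]
((624.5134887695312, 43.87274932861328), (66.39720916748047, 49.94411849975586), 6.9653849601745605)
```

>>> {"method": "jog_arm", "body": {"moves": [[[0.2, -1.6, -3.5, -3.9, 0, 0, 6.8], [0.2, -1.6, -3.5, -3.9, 0, 0, 6.8], [0.2, -1.6, -3.5, -3.9, 0, 0, 6.8], [0.2, -1.6, -3.5, -3.9, 0, 0, 6.8], [0.2, -1.6, -3.5, -3.9, 0, 0, 6.8], [0.2, -1.6, -3.5, -3.9, 0, 0, 6.8], [0.2, -1.6, -3.5, -3.9, 0, 0, 6.8], [0, -1, -2, -2, 0, 0, 6.8], [0, 0, 0, 0, 0, 0, 6.8], [0, 0, 0, 0, 0, 0, 6.8]]]}}

```text
clock: 15.0
tool_pos: [0.4626, 0.0208, 0.2296]
tool_rot: [0.477, 0.518, -0.485, 0.518]
force: [-0.3, -0.3, 0.4]
finger_gap: 0.796
```

Run:
```python
from h import *
to([.4552,.0288,.2],5.3)
```

```text
t 15.0 tcp [0.4626 0.0208 0.2296] gap 0.796 F [-0.31 -0.34  0.4 ] yawY 4.2 x.z -0.9999 q [ 0.415  0.071 -0.557  1.767  0.045  1.324 -0.078]
rotvec deg [-1.1   0.39  0.49]
tool shift cm [ 2.96 -0.66 -0.88]
```

>>> {"method": "jog_arm", "body": {"moves": [[[0.5, -0.6, -0.8, -1.1, 0.4, 0.5, 6.8], [0, 0, 0, 0, 0, 0, 6.8], [0, 0, 0, 0, 0, 0, 6.8]]]}}

```text
clock: 15.3
tool_pos: [0.4559, 0.0256, 0.2234]
tool_rot: [0.478, 0.522, -0.477, 0.521]
force: [0.9, -1.6, -0.1]
finger_gap: 0.797
```

Run:
```python
from h import *
to([.4552,.0288,.125],5.3)
f=grab('scene'); g=grab('top'); save('top11.png',g['img'])
cv2.imwrite('pics/tip11.png',cv2.resize(f['img'][120:270,190:390],(800,600),interpolation=cv2.INTER_CUBIC)[:,:,::-1])
```

```text
t 15.3 tcp [0.4559 0.0256 0.2234] gap 0.797 F [ 0.87 -1.63 -0.09] yawY 5.03 x.z -1.0 q [ 0.419  0.053 -0.559  1.798  0.028  1.3   -0.059]
rotvec deg [-0.27 -0.06  0.02]
tool shift cm [ 9.84 -0.04 -0.32]
```

View pics/tip11.png

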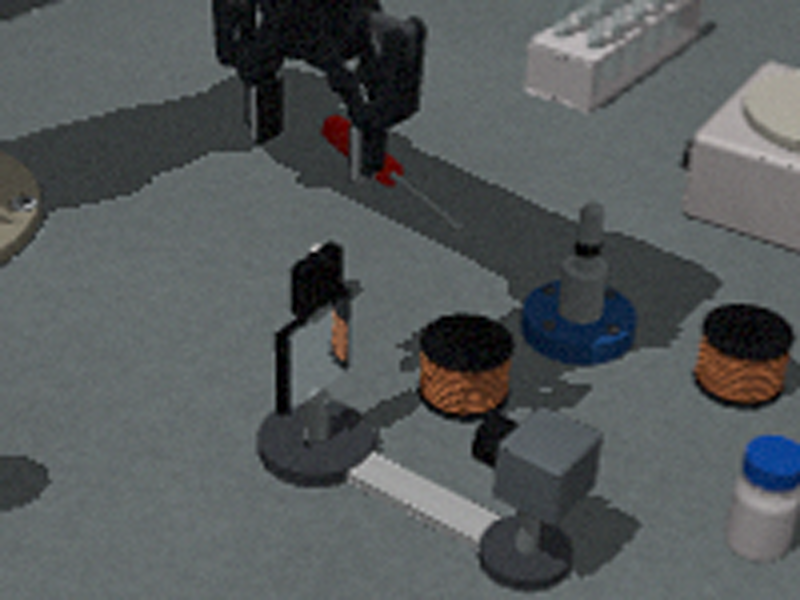

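>>> {"method": "jog_arm", "body": {"moves": [[[1, -0.1, -0.3, -0.3, 0, 0, 6.8], [2, 0, 0, 0, 0, 0, 6.8], [2, 0, 0, 0, 0, 0, 6.8], [1, 0, 0, 0, 0, 0, 6.8], [0, 0, 0, 0, 0, 0, 6.8], [0, 0, 0, 0, 0, 0, 6.8]]]}}

```text
clock: 16.0
tool_pos: [0.4553, 0.0285, 0.1601]
tool_rot: [0.477, 0.523, -0.476, 0.522]
force: [0.3, -0.4, 0.1]
finger_gap: 0.795
```

Run:
```python
from h import *
to([.4552,.0288,.127],5.3)
f=grab('scene')
cv2.imwrite('pics/tip12.png',cv2.resize(f['img'][135:255,200:360],(800,600),interpolation=cv2.INTER_CUBIC)[:,:,::-1])
```

```text
t 16.0 tcp [0.4553 0.0285 0.1601] gap 0.795 F [ 0.3  -0.38  0.06] yawY 5.27 x.z -1.0 q [ 0.406  0.107 -0.567  1.893  0.06   1.159 -0.091]
rotvec deg [-0.03 -0.1  -0.01]
tool shift cm [ 3.31 -0.01 -0.02]
```

View pics/tip12.png

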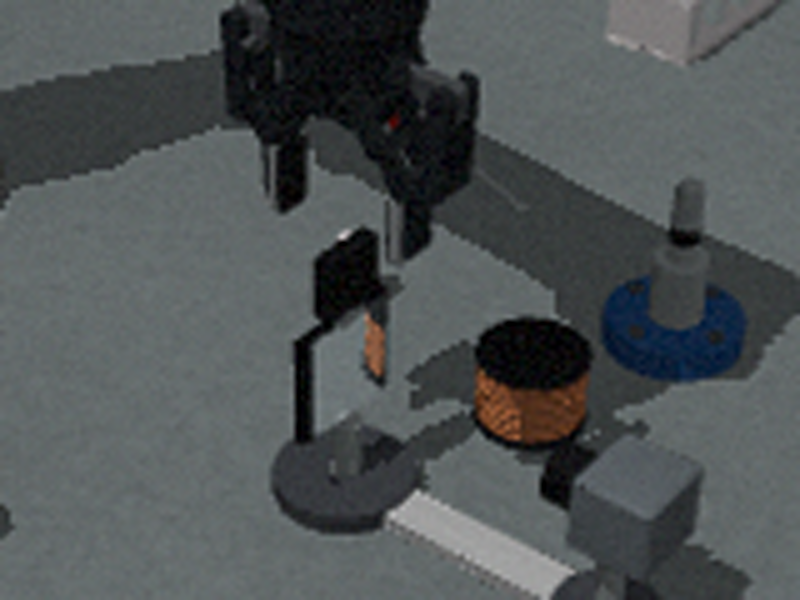

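The tab at (348,275) is between the fingers. I'll descend and close gently.

>>> {"method": "jog_arm", "body": {"moves": [[[1, 0, 0, 0, 0, 0, 6.8], [1.2, 0, 0, 0, 0, 0, 6.8], [1, 0, 0, 0, 0, 0, 6.8], [0, 0, 0, 0, 0, 0, 5], [0, 0, 0, 0, 0, 0, 3.5], [0, 0, 0, 0, 0, 0, 2.4], [0, 0, 0, 0, 0, 0, 1.9]]], "newtons": 20}}

```text
clock: 16.75
tool_pos: [0.4565, 0.0286, 0.1269]
tool_rot: [0.478, 0.522, -0.475, 0.523]
force: [-0.3, -0.5, -0.2]
finger_gap: 0.224
```

Run:
```python
from h import *
to([.4552,.0288,.127],5.3)
f=grab('scene')
cv2.imwrite('pics/tip13.png',cv2.resize(f['img'][135:255,200:360],(800,600),interpolation=cv2.INTER_CUBIC)[:,:,::-1])
```

```text
t 16.75 tcp [0.4565 0.0286 0.1269] gap 0.224 F [-0.34 -0.53 -0.22] yawY 5.26 x.z -1.0 q [ 0.396  0.145 -0.567  1.935  0.087  1.082 -0.114]
rotvec deg [-0.04 -0.08 -0.18]
tool shift cm [-0.01 -0.13 -0.03]
```

View pics/tip13.png

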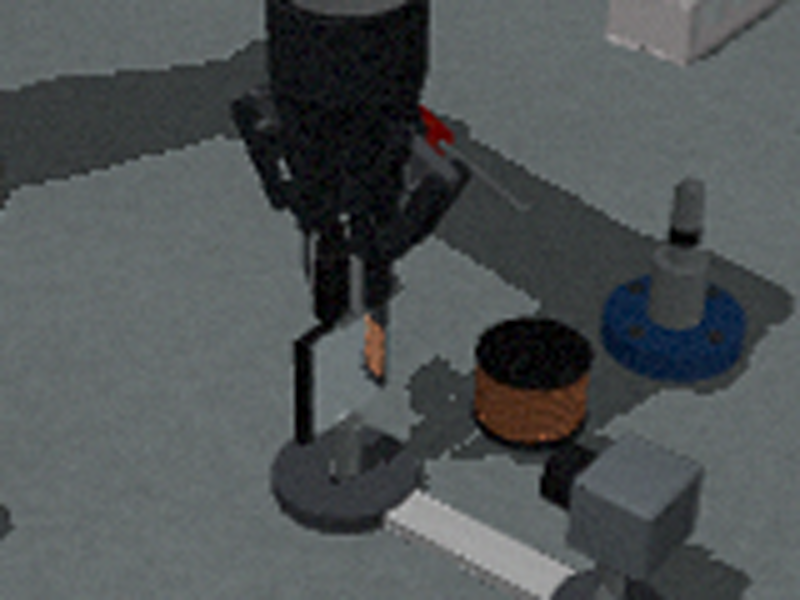

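>>> {"method": "jog_arm", "body": {"moves": [[[0, -0.1, 0, 0, 0, 0, 1.6], [0, 0, 0, 0, 0, 0, 1.4], [0, 0, 0, 0, 0, 0, 1.2], [0, 0, 0, 0, 0, 0, 1.0], [0, 0, 0, 0, 0, 0, 1.0]]]}}

```text
clock: 17.3
tool_pos: [0.4549, 0.0284, 0.1274]
tool_rot: [0.477, 0.522, -0.476, 0.523]
force: [-0.3, -0.1, -0.4]
finger_gap: 0.139
```

Run:
```python
from h import *
o,M=st(); print(o['wrist_torque'], o['force']@M)
```

```text
t 17.3 tcp [0.4549 0.0284 0.1274] gap 0.139 F [-0.3 -0.1 -0.4] yawY 5.26 x.z -1.0 q [ 0.397  0.141 -0.567  1.938  0.085  1.083 -0.113]
[-0.0013205   0.21825463  0.04795219] [ 0.39571312 -0.30774615  0.07513329]
```

Gripped the tab at 11.9 mm with almost no side force. I'll turn the mirror.

>>> {"method": "jog_arm", "body": {"moves": [[[0, 0, 0, 0, 0, 0, 0.4], [0, 0, 0, -3, 0, 0, 0.4], [0, 0, 0, -3, 0, 0, 0.4], [0, 0, 0, -3, 0, 0, 0.4], [0, 0, 0, -3, 0, 0, 0.4], [0, 0, 0, 0, 0, 0, 0.4]]], "newtons": 40}}

```text
clock: 17.9
tool_pos: [0.4552, 0.0285, 0.1274]
tool_rot: [0.418, 0.57, -0.416, 0.571]
force: [-1.9, 0.2, 1.8]
finger_gap: 0.137
```

Run:
```python
from h import *
to([.4552,.0288,.127],42.35)
o,M=st(); print(o['wrist_torque'], o['force']@M)
```

```text
t 17.9 tcp [0.4552 0.0285 0.1274] gap 0.137 F [-1.9   0.21  1.81] yawY 17.69 x.z -1.0 q [ 0.414  0.144 -0.586  1.937  0.089  1.083  0.101]
rotvec deg [-2.466e+01  2.000e-02 -1.800e-01]
tool shift cm [ 0.04  0.01 -0.03]
t 17.9 tcp [0.4552 0.0285 0.1274] gap 0.137 F [-1.9   0.21  1.81] yawY 17.69 x.z -1.0 q [ 0.414  0.144 -0.586  1.937  0.089  1.083  0.101]
[ 0.02757584  0.49190986 -0.06472287] [-1.81502771 -1.74506952 -0.77560603]
```

>>> {"method": "jog_arm", "body": {"moves": [[[0, 0, 0, -4, 0, 0, 0.4], [0, 0, 0, -4, 0, 0, 0.4], [0, 0, 0, -4, 0, 0, 0.4], [0, 0, 0, -4, 0, 0, 0.4], [0, 0, 0, -4, 0, 0, 0.4], [0, 0, 0, -3, 0, 0, 0.4], [0, 0, 0, 0, 0, 0, 0.4], [0, 0, 0, 0, 0, 0, 0.4]]]}}

```text
clock: 18.7
tool_pos: [0.4555, 0.0287, 0.1274]
tool_rot: [0.296, 0.642, -0.294, 0.643]
force: [-2.1, -0.1, 0.4]
finger_gap: 0.136
```

Run:
```python
from h import *
to([.4552,.0288,.127],42.35)
```

```text
t 18.7 tcp [0.4555 0.0287 0.1274] gap 0.136 F [-2.05 -0.13  0.4 ] yawY 40.73 x.z -1.0 q [ 0.447  0.149 -0.622  1.935  0.096  1.084  0.497]
rotvec deg [-1.62  0.03 -0.22]
tool shift cm [ 0.04 -0.02 -0.02]
```

>>> {"method": "jog_arm", "body": {"moves": [[[0, 0, 0, -1.6, 0, 0, 0.4], [0, 0, 0, 0, 0, 0, 0.4], [0, 0, 0, 0, 0, 0, 0.4]]]}}

```text
clock: 19.0
tool_pos: [0.4555, 0.0288, 0.1274]
tool_rot: [0.287, 0.646, -0.285, 0.647]
force: [-1.0, 0.4, 0.3]
finger_gap: 0.134
```

Run:
```python
from h import *
to([.4552,.0288,.127],42.35)
f=grab('scene'); save('scene14.png',f['img']); g=grab('top'); save('top14.png',g['img'])
cv2.imwrite('pics/tip14.png',cv2.resize(f['img'][150:270,210:370],(800,600),interpolation=cv2.INTER_CUBIC)[:,:,::-1])
cv2.imwrite('pics/top14c.png',cv2.resize(g['img'][190:280,160:320],(800,450),interpolation=cv2.INTER_CUBIC)[:,:,::-1])
st()
```

```text
t 19.0 tcp [0.4555 0.0288 0.1274] gap 0.134 F [-0.96  0.36  0.35] yawY 42.26 x.z -1.0 q [ 0.449  0.149 -0.624  1.935  0.096  1.084  0.523]
rotvec deg [-0.09  0.03 -0.22]
tool shift cm [ 0.04 -0.02 -0.03]
t 19.1 tcp [0.4555 0.0288 0.1274] gap 0.133 F [-1.57  0.15  0.54] yawY 42.28 x.z -1.0 q [ 0.449  0.149 -0.624  1.935  0.096  1.084  0.523]
```

View pics/tip14.png

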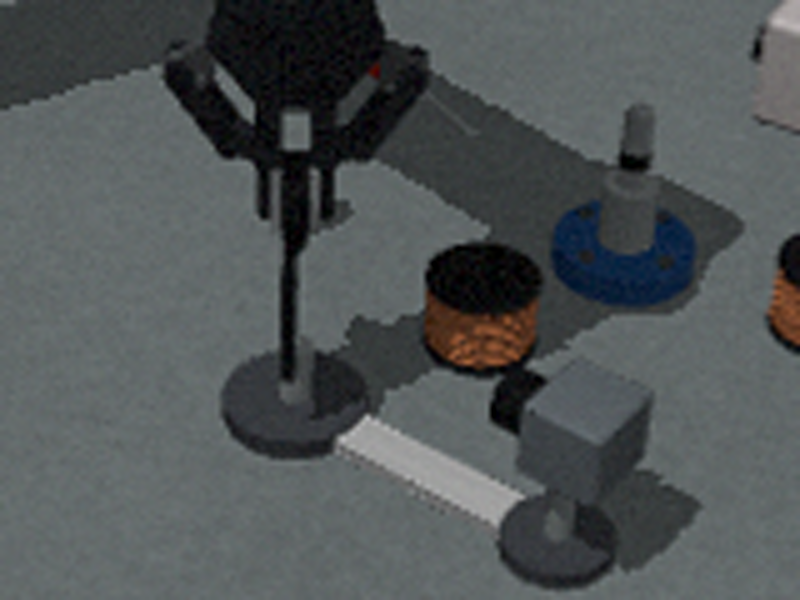

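View pics/top14.png

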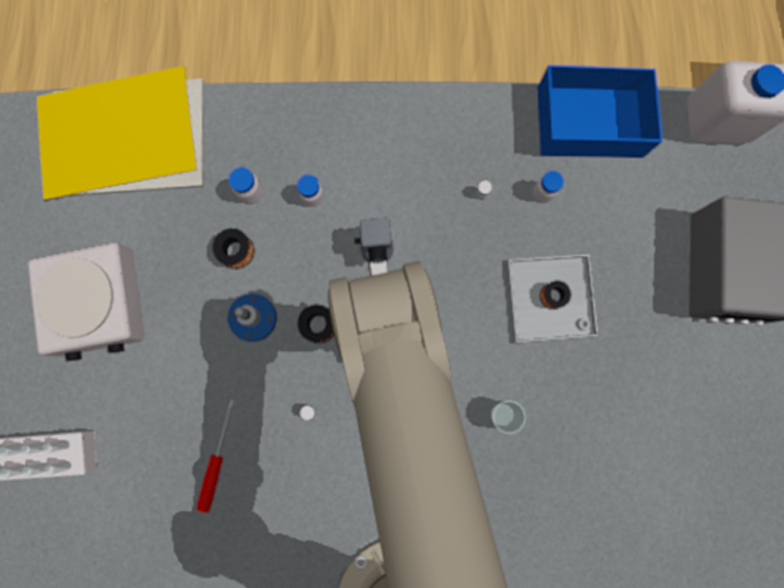

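Tool yaw is 42.28° against a computed bisector of 42.35°, and it is steady. The bystanders are at their starting pixels, the coil is flat in the tray at top14 (555,295), and the band is bared at tip14 (635,160). I'll hand it in.

Run:
```python
from h import *
a=cv2.imread('pics/top0.png').astype(int); b=cv2.imread('pics/top14.png').astype(int)
for n,(u,v) in dict(b1=(241,180),b2=(308,186),b3=(552,182),v1=(485,187),v2=(307,412),beak=(508,417),collar=(583,324),drv=(212,470),d1=(233,247),d2=(317,323)).items():
    print(n,np.abs(a[v-12:v+12,u-12:u+12]-b[v-12:v+12,u-12:u+12]).mean().round(1),end=' ')
st()
print(env.hand_in())
```

```text
b1 1.0 b2 1.0 b3 1.0 v1 1.0 v2 1.0 beak 1.0 collar 1.0 drv 25.2 d1 1.1 d2 9.4 t 19.1 tcp [0.4555 0.0288 0.1274] gap 0.133 F [-1.57  0.15  0.54] yawY 42.28 x.z -1.0 q [ 0.449  0.149 -0.624  1.935  0.096  1.084  0.523]
the job is handed in; nothing more can be done
None
```

The coil is off the spindle and standing flat in the tray. I handed the job in at 19.1 s, still gripping the mirror by its tab at the turned angle.

- **Coil:** I took the smallest of the three coil-like things, the one on the spindle, lifted it straight up and lowered it near the tray's centre. The last pictures show it flat in the tray and the dark band bared. While confirming it touched the floor I pressed harder than intended. The wrist read 53 N upward for one reading and 39 N on the next, carried through the held coil. That is under the 120 N wrist limit, but above the 40 N figure that applies to the arm or gripper body. I released it without dropping it.
- **Mirror:** The tool's yaw at hand-in was 42.28°, against 42.35° worked out for the bisector between camera and mark (camera at 5.3°, mark at about 79.4°). It was steady between readings, with a side force below 2 N. The reflected line was not seen directly. The two cameras disagreed by 2–5 mm in absolute position, though they agreed on these directions to about 0.2°. I expect the sight line to pass within a few millimetres of the mark.
- **Bystanders:** The picture comparison shows the bottles, vials, beaker and collar unchanged. It read different at the screwdriver and at one look-alike coil. I put that down to the arm's shadow, since both sit at the same pixels as before.

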